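# Lock the closing ring of the blue viewing cell

## Robot

A 6-joint arm with a two-finger parallel gripper is mounted at the origin on a cart in front of the work surface, level with it; the furniture and walls round the work are solid. World frame = base frame: x ahead of the robot, y to its left, z up, the work surface at z = 0. Lengths are in m, angles in rad, forces in N, time in s.
With the tool pointing down it reaches from about 0.35 to 0.975 m from the base axis. Payload 4.9 kg.
Tool frame: the origin (TCP) lies midway between the tips of the shut fingers; the grasp point (between the pads) lies 19 mm behind it; z points along the fingers, y is the line along which they close (so a half turn about z gives the same grasp; the last joint's range is limited). The gripper opens to 85 mm and grips with 20 to 120 N. Pads are 22 mm wide; open, the fingers measure 114 mm over their backs; the gripper's body (76 mm by 85 mm) begins 54 mm behind the grasp point. The pads swing forward as they close: fully open they stand 13 mm farther back than shut.
Start: joints at [1.084, 0.053, 1.613, -0, 1.476, -0.119], TCP at [0.225, 0.583, 0.231] pointing down, gripper open.
Joint ranges: [-3.01, 3.01], [-1.01, 2.22], [0.06, 2.58], [-1.02, 4.17], [0.09, 2.62], [-3.14, 3.14]. Speed limits (rad/s): [2.57, 2.57, 3.14, 3.14, 3.14, 3.14].

## Interface

Orientations are given as a rotation vector (axis times angle).
In Python, from station import ctrl gives the robot as it stands.
- The arm moves only by the tool step_arm, never from a script. Its argument "targets" is a list of rows, each an object with "travel": the shift along the world's x, y, z as a fraction of full scale, a list of three; "angular": the turn, a rotation vector about the world's x, y, z as a fraction of full scale, a list of three; "gripper": the opening, from 0 (shut) to 1 (fully open). In form: [{"travel": [x, y, z], "angular": [rx, ry, rz], "gripper": gripper}, ...]. A call has 1 to 10 rows; each row is the pose to reach, as a shift and turn from the pose commanded when the call began; what a row does not reach only later rows make up. Full scale, the value 1, is 0.6 m for a shift and pi/4 rad for a turn. A row lasts 1/10 s, in which the tool goes at most 50 mm and 8.59 degrees, less where a joint would pass 70% of its speed; a pose out of reach is approached as far as the arm can. A call with a number of a shift or a turn outside -1 to 1 is refused whole. A call with a gripper value outside its range is refused whole. The fingers move at their own pace and stop on an object; "squeeze" is the grip in N (left out, the last holds). Time passes only in rows, so rows that repeat a pose let the fingers close. It gives the time, the measured TCP pose, the force, the opening and the grip force at its end, in the units of the state.
- ctrl.get_obs(): the state, without advancing time (a new reading comes with each control period).
- ctrl.get_image(name): name is "scene" or "top" or "wrist"; returns a dict with "img" (384x512x3 uint8, red, green, blue), "fx", "fy", "cx", "cy" (pixels), "rvec" (rotation vector, rad) and "tvec" (3), from world to camera coordinates, as OpenCV has them. Camera axes: x right, y down, z forward; pixel columns grow to the right and rows downward; lengths in m; the calibration is good to about 2 mm. A picture is of the moment at which its call begins. There is no depth.
- ctrl.finish_job(): hands the job in; it is judged then, once.
The state is a dict: "t": time; "q": joint angles; "dq": joint speeds; "effort": joint torques, N m; "tool_pos": TCP position; "tool_rot": TCP orientation; "contact_force": force on the tool from outside, world axes, zero at the start; "wrist_torque": the same for the moment, N m; "opening": finger opening in m; "grip_force": force on a finger pad.
Only numpy, scipy, OpenCV 4.12 (cv2) and the standard library are available. Lean on these libraries where they do the work, as an engineer would, in place of code of your own. Each camera call takes 0.05 s, during which the arm holds its last target. There are 200 camera calls.

## Task

The viewing cell with the blue closing ring has been filled and must be locked: turn its blue ring clockwise (seen from above) until the ring's white pointer stands at the green locked mark, then let go of it. Leave the orange ring of the other cell as it stands.

Things in the scene. Friction and masses are not known exactly. Their poses are not given: they have to be found in the camera images.
- blue_ring (a joint): angle (rad) of the blue closing ring on its vertical hinge: 0 = open, white pointer at the red dot (stop); grows clockwise seen from above; 1.2 = pointer at the green locked mark; hard stop at 1.25. Starts at 0.05 to 0.45. Light friction (0.08 N m), no spring: it stays where left. It only turns, it cannot lift or shift.
- blue_ring_grip (a point): on the blue ring's axis, mid-height of its grip band, 69.5 mm above the worktop. Ribbed round collar, 52 mm across, glass window in it; grip band 56 to 79 mm (its top) above the worktop, any yaw. Below it, 45 to 55 mm up, one white pointer lug, 11 mm wide, reaches 48 mm from the axis. Site x axis lies along the lug, z up; turns with the ring.
- blue_cell: round grey metal cell under the blue ring, fixed to the worktop, 116 mm across, flat top 44 mm up; origin: centre of its underside, on the ring's axis. On its top edge, 51 mm from the axis: the locked mark, a green bar with a larger green tag below it on the side, along the cell's -x axis; a red dot (open) 1.2 rad counterclockwise from it. Hose fitting at +x.
- orange_ring_pointer (a point): outer end of the white pointer lug of the orange ring, 48 mm from that ring's axis, 50 mm above the worktop; x axis points outward along the lug. That ring sits on a second cell, alike but for the orange ring, 130 to 300 mm from the blue one (axis to axis), on either side of it. It starts open too and must stay as it stands.

How it is judged:
By the outcome, as a careful person would: the job done as asked, in the order asked, and still so for the second after the job is handed in, with the robot touching nothing.
It also fails if it takes over 35 s, if anything falls off the work surface, if the arm or the gripper's body presses on something with over 40 N, if the wrist force passes 120 N, or if a joint passes its speed limit or range.

## Working session

There is one attempt and no reset: what is moved stays moved. The work goes in short steps, Python scripts to look and compute and a tool call to move; the robot and the scene stay as the last step left them, time stands still between calls to the robot, and variables do not carry over. Pictures are saved under pics/ and viewed, at most 10 in all, crops included, and the job is handed in when it is done.

Besides the shell and the picture viewer there is one more tool, called as name(argument=value, ...), one argument or row to a line, values as JSON. step_arm: Moves the arm, as the interface text tells. Its arguments: {"type":"object","properties":{"targets":{"type":"array"},"squeeze":{"type":"number"}},"required":["targets"]}

```bash
mkdir -p pics
cat > h.py <<'E'
import numpy as np, cv2
from scipy.spatial.transform import Rotation as R
from station import ctrl
def ray(d,u,v,z):
    M=R.from_rotvec(np.array(d["rvec"]).ravel()).as_matrix(); c=-M.T@np.array(d["tvec"]).ravel()
    w=M.T@np.array([(u-d["cx"])/d["fx"],(v-d["cy"])/d["fy"],1]); return c+w*(z-c[2])/w[2]
def save(d,n): cv2.imwrite(f"pics/{n}.png",cv2.cvtColor(d["img"],cv2.COLOR_RGB2BGR))
def blobs(d,h0,h1,s0=100,v0=60,amin=5):
    h=cv2.cvtColor(d["img"],cv2.COLOR_RGB2HSV); m=cv2.inRange(h,(h0,s0,v0),(h1,255,255))
    n,_,st,c=cv2.connectedComponentsWithStats(m); return [(c[i].round(1),st[i]) for i in range(1,n) if st[i][4]>=amin]
E
python3 - <<'E'
from h import *
print(ctrl.get_obs())
t=ctrl.get_image("top");s=ctrl.get_image("scene")
save(t,"top0");save(s,"scene0")
for n,a,b in(("blue",95,130),("green",45,85),("red",0,6),("orange",7,20)):
  for c,st in blobs(t,a,b): print(n,c,st,ray(t,*c,{"blue":.079,"orange":.079}.get(n,.044)).round(4))
np.save("x.npy",0)
E
```

```text
{'t': 0.0, 'q': array([ 1.08402655e+00,  5.33156016e-02,  1.61429469e+00,  2.21074576e-05,
        1.47599498e+00, -1.19022309e-01]), 'dq': array([-2.28024525e-03, -1.30921058e-04, -1.26721810e-03, -5.25418462e-04,
       -9.70423918e-05, -3.06947015e-04]), 'effort': array([ 2.38701623e-04, -3.93666637e+01, -3.70184469e+01,  5.51233597e-05,
        6.80884783e-03, -2.90797334e-05]), 'tool_pos': array([0.22441084, 0.58265688, 0.23008818]), 'tool_rot': array([-5.74296217e-01, -3.08802131e+00,  3.00659501e-03]), 'contact_force': array([0.29430904, 0.41936574, 0.88436148]), 'wrist_torque': array([ 0.00065497, -0.05379728,  0.04643582]), 'grip_force': 0.0, 'opening': 0.08565966548392778}
blue [427.7   2.7] [427   0   3   7   9] [ 0.9619 -0.6342  0.079 ]
blue [440.8   2.6] [440   0   3   7   8] [ 0.9572 -0.6689  0.079 ]
blue [268.    6.5] [265   4   8   6  35] [ 1.012 -0.209  0.079]
blue [506.3  71.3] [502  62  10  20  58] [ 0.7354 -0.7823  0.079 ]
blue [354.6 106.8] [347  99  16  16 200] [ 0.6944 -0.38    0.079 ]
blue [105.2 111.9] [ 95 109  22   7 102] [0.7693 0.24   0.079 ]
blue [369.3 
[... 1644 characters left out ...]
6  17] [1.0661 0.2039 0.044 ]
red [241.9 379.8] [216 375  52   9 319] [ 0.1041 -0.0148  0.044 ]
orange [213.8   6.6] [206   1  18  13 103] [ 1.0326 -0.065   0.079 ]
orange [240.3   3.4] [230   0  22   9 152] [ 1.0322 -0.1368  0.079 ]
orange [80.3 25.8] [ 66  11  28  27 480] [1.0253 0.2931 0.079 ]
orange [241.4  22.1] [233  19  19   7  57] [ 0.9749 -0.132   0.079 ]
orange [97.3 49.5] [ 85  40  21  15 109] [0.948  0.2515 0.079 ]
orange [205.7 163.1] [205 161   3   5   7] [0.6012 0.0054 0.079 ]
orange [209.4 162.2] [208 161   3   4   5] [ 0.6022 -0.0037  0.079 ]
orange [208.4 185.8] [198 175  22  23 150] [0.5444 0.0053 0.079 ]
orange [276.7 183.2] [276 182   3   4   6] [ 0.5278 -0.1568  0.079 ]
```

View pics/top0.png

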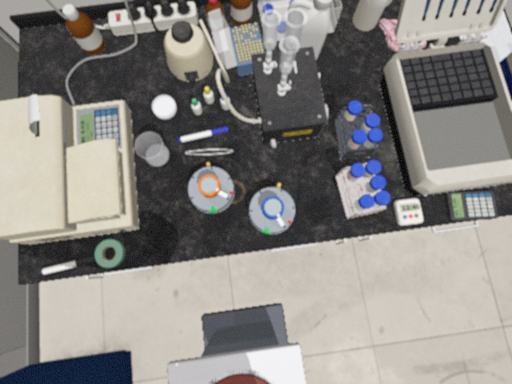

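View pics/scene0.png

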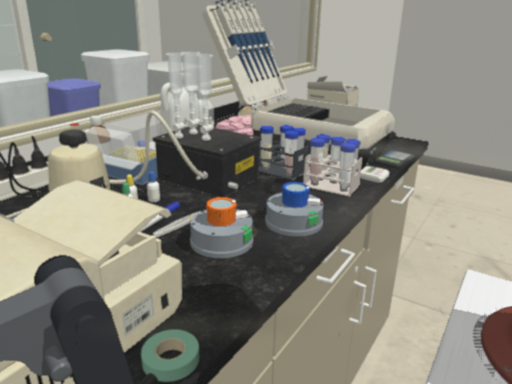

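The top view shows the blue ring at about (273,207), its white lug towards (281,218), the green tag at (266,231) and the red dot to the right. The orange ring is at (208,186). Next I move above the blue ring and look with the wrist camera.

step_arm(
  targets=[
    {"travel": [0.28, -0.8, 0.1], "angular": [0, 0, 0], "gripper": 1},
    {"travel": [0.28, -0.8, 0.1], "angular": [0, 0, 0], "gripper": 1},
    {"travel": [0.28, -0.8, 0.1], "angular": [0, 0, 0], "gripper": 1},
    {"travel": [0.28, -0.8, 0.1], "angular": [0, 0, 0], "gripper": 1},
    {"travel": [0.28, -0.8, 0.1], "angular": [0, 0, 0], "gripper": 1},
    {"travel": [0.28, -0.8, 0.1], "angular": [0, 0, 0], "gripper": 1},
    {"travel": [0.28, -0.8, 0.1], "angular": [0, 0, 0], "gripper": 1},
    {"travel": [0.28, -0.8, 0.1], "angular": [0, 0, 0], "gripper": 1},
    {"travel": [0.28, -0.8, 0.1], "angular": [0, 0, 0], "gripper": 1},
    {"travel": [0.28, -0.8, 0.1], "angular": [0, 0, 0], "gripper": 1},
  ],
)

```text
t: 1.1
tool_pos: [0.3887, 0.1126, 0.2898]
tool_rot: [0.574, 3.088, 0.0]
contact_force: [1.2, 0.5, 0.0]
opening: 0.0855
grip_force: 0.0
```

step_arm(
  targets=[
    {"travel": [0.08, -0.33, 0], "angular": [0, 0, 0], "gripper": 1},
    {"travel": [0.08, -0.33, 0], "angular": [0, 0, 0], "gripper": 1},
    {"travel": [0.08, -0.33, 0], "angular": [0, 0, 0], "gripper": 1},
    {"travel": [0.08, -0.33, 0], "angular": [0, 0, 0], "gripper": 1},
    {"travel": [0.08, -0.33, 0], "angular": [0, 0, 0], "gripper": 1},
    {"travel": [0.08, -0.33, 0], "angular": [0, 0, 0], "gripper": 1},
  ],
)

```text
t: 1.7
tool_pos: [0.4365, -0.0845, 0.2892]
tool_rot: [-0.579, -3.086, -0.001]
contact_force: [-0.6, -0.3, -0.1]
opening: 0.0858
grip_force: 0.0
```

Run:
```python
from h import *
o=ctrl.get_obs();print(o["t"],o["q"].round(3),o["tool_pos"],R.from_rotvec(o["tool_rot"]).as_matrix().round(3))
w=ctrl.get_image("wrist");save(w,"w1")
for n,a,b,z in(("blue",95,130,.079),("green",45,85,.044),("red",0,6,.044),("red",174,180,.044),("white",0,0,0)):
  if z:
   for c,st in blobs(w,a,b,amin=40): print(n,c,st,ray(w,*c,z).round(4))
```

```text
1.7 [-0.359 -0.425  1.934  0.     1.634 -1.559] [ 0.43647864 -0.08454617  0.28916605] [[-0.932  0.362 -0.002]
 [ 0.362  0.932  0.001]
 [ 0.002  0.    -1.   ]]
blue [228.  197.3] [203 175  46  50 834] [ 0.4662 -0.1331  0.079 ]
blue [ 39.5 288.5] [   0  246   96   85 3619] [ 0.4924 -0.3977  0.079 ]
blue [425.1 270.9] [420 266  10  11  53] [0.641  0.0533 0.079 ]
blue [347.6 302.5] [339 295  19  16 191] [ 0.651  -0.0476  0.079 ]
blue [357.4 360.4] [354 356   9  11  54] [ 0.7456 -0.0616  0.079 ]
green [228.5 149.2] [219 144  21  13 192] [ 0.4215 -0.1168  0.044 ]
green [342.4 165.6] [331 158  21  17 218] [0.4893 0.0026 0.044 ]
```

View pics/w1.png

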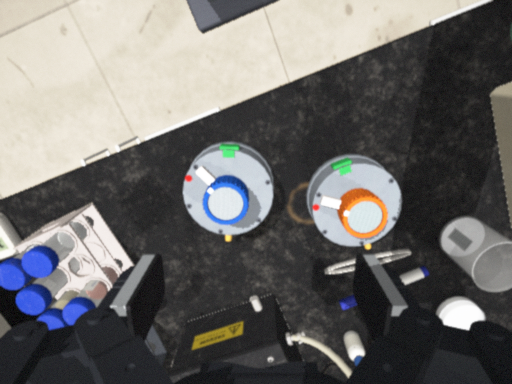

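The wrist view shows the blue ring at about (226,201), its lug at (205,175), the red dot at (189,178) and the green mark at (229,150). Next I measure the axis and the lug direction.

```bash
cat >> h.py <<'E'
def measure(w,box):
    x0,y0,x1,y1=box; hsv=cv2.cvtColor(w["img"],cv2.COLOR_RGB2HSV)
    roi=np.zeros(hsv.shape[:2],np.uint8); roi[y0:y1,x0:x1]=255
    def big(m):
        n,l,st,c=cv2.connectedComponentsWithStats(m&roi); return (l==1+st[1:,4].argmax()).astype(np.uint8)
    ring=big(cv2.inRange(hsv,(95,130,50),(130,255,255)))
    # cell: brightish grey/any non-dark region around the ring -> ellipse hull -> rim circle on z=.044
    hull=cv2.convexHull(np.vstack(cv2.findContours(ring,0,1)[0])); 
    fill=cv2.fillConvexPoly(np.zeros_like(ring),hull,1)
    win=big(((fill>0)&(ring==0)).astype(np.uint8)*255)
    wc=cv2.fitEllipse(max(cv2.findContours(win,0,1)[0],key=len)); tc=cv2.fitEllipse(hull)
    out={"window":ray(w,*wc[0],.079),"hull@.07":ray(w,*tc[0],.07)}
    wh=cv2.inRange(hsv,(0,0,225),(180,40,255))&((1-cv2.dilate(fill,np.ones((3,3))))*255)
    lug=big(wh); ys,xs=np.nonzero(lug); P=np.array([ray(w,u,v,.055)[:2] for u,v in zip(xs,ys)])
    c,(_),= P.mean(0),0; d=np.linalg.svd(P-c)[2][0]
    out.update(lugc=c,lugdir=np.degrees(np.arctan2(*d[::-1])),lugn=len(P))
    for n,a,b in(("red",0,8),("red2",172,180),("green",45,85)):
        m=cv2.inRange(hsv,(a,100,60),(b,255,255))&roi
        if m.any():
            y,x=np.nonzero(big(m)); out[n]=ray(w,x.mean(),y.mean(),.0445),len(x)
    return out
E
python3 - <<'E'
from h import *
w=ctrl.get_image("wrist"); M=R.from_rotvec(np.ravel(w["rvec"])).as_matrix(); print("cam",-M.T@np.ravel(w["tvec"]),M[2], w["fx"])
for k,v in measure(w,(178,138,278,240)).items(): print(k,v)
E
```

```text
cam [ 0.35863776 -0.05390287  0.43065818] [ 0.29978849 -0.11481502 -0.94707147] 332.76063117591553
window [ 0.47064748 -0.13938082  0.079     ]
hull@.07 [ 0.47125158 -0.13858504  0.07      ]
lugc [ 0.43808455 -0.15407057]
lugdir 19.878497032292845
lugn 181
red (array([ 0.43567029, -0.17636711,  0.0445    ]), 34)
red2 (array([ 0.43680913, -0.1799252 ,  0.0445    ]), 2)
green (array([ 0.42167295, -0.11652891,  0.0445    ]), 194)
```

step_arm(
  targets=[
    {"travel": [0.0575, -0.091, -0.2], "angular": [0, 0, 0.98], "gripper": 1},
    {"travel": [0.0575, -0.091, -0.2], "angular": [0, 0, 0.98], "gripper": 1},
    {"travel": [0.0575, -0.091, -0.2], "angular": [0, 0, 0.98], "gripper": 1},
    {"travel": [0.0575, -0.091, -0.2], "angular": [0, 0, 0.98], "gripper": 1},
    {"travel": [0.0575, -0.091, -0.2], "angular": [0, 0, 0.98], "gripper": 1},
    {"travel": [0.0575, -0.091, -0.2], "angular": [0, 0, 0.98], "gripper": 1},
    {"travel": [0.0575, -0.091, -0.2], "angular": [0, 0, 0.98], "gripper": 1},
    {"travel": [0.0575, -0.091, -0.2], "angular": [0, 0, 0.98], "gripper": 1},
  ],
)

```text
t: 2.6
tool_pos: [0.4715, -0.1373, 0.1704]
tool_rot: [-0.626, 3.078, -0.001]
contact_force: [-0.2, 0.1, 1.0]
opening: 0.0858
grip_force: 0.0
```

Run:
```python
from h import *
o=ctrl.get_obs();print(o["t"],o["q"].round(3),o["tool_pos"],R.from_rotvec(o["tool_rot"]).as_matrix().round(3))
w=ctrl.get_image("wrist");save(w,"w2")
for c,st in blobs(w,95,130,amin=200): print(c,st,ray(w,*c,.079))
```

```text
2.6 [-0.435 -0.231  1.982  0.     1.39  -2.407] [ 0.47150385 -0.13732482  0.17035732] [[-0.921 -0.391  0.001]
 [-0.391  0.921 -0.   ]
 [-0.001 -0.001 -1.   ]]
[254.7 186.6] [ 220  153   70   73 1758] [ 0.46673009 -0.142367    0.079     ]
```

View pics/w2.png

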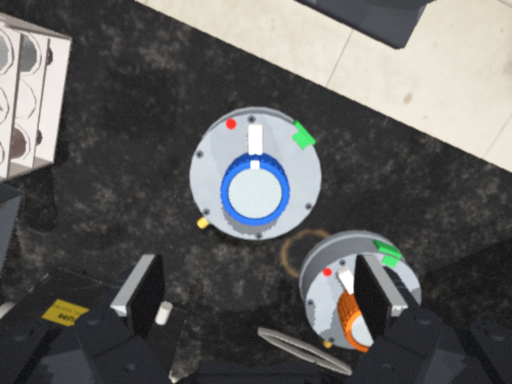

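The wrist view shows the lug pointing straight up the picture from the ring at (255,192), square to the closing line. The red dot is at (231,124) and the green mark at (304,135). Next I refine the measurement.

Run:
```python
from h import *
w=ctrl.get_image("wrist")
m=measure(w,(185,100,325,245))
for k,v in m.items(): print(k,v)
c=(m["window"]+m["hull@.07"])[:2]/2
for n in("lugc","red","green"):
  p=m[n] if n=="lugc" else m[n][0][:2]; d=p-c; print(n,np.degrees(np.arctan2(d[1],d[0])),np.hypot(*d))
```

```text
window [ 0.47017629 -0.14106992  0.079     ]
hull@.07 [ 0.4714816 -0.1405687  0.07     ]
lugc [ 0.4376853 -0.15456  ]
lugdir 21.120259698112548
lugn 380
red (array([ 0.43622582, -0.17650341,  0.0445    ]), 77)
red2 (array([ 0.43280913, -0.17459255,  0.0445    ]), 2)
green (array([ 0.42250121, -0.11958826,  0.0445    ]), 342)
lugc -157.4820908605519 0.035879072060496925
red -134.11889293048017 0.04970645655076455
green 156.28344347533613 0.05278567421720627
```

step_arm(
  targets=[
    {"travel": [0, -0.005, -0.08], "angular": [0, 0, 0], "gripper": 1},
    {"travel": [0, -0.005, -0.08], "angular": [0, 0, 0], "gripper": 1},
    {"travel": [0, -0.005, -0.08], "angular": [0, 0, 0], "gripper": 1},
    {"travel": [0, -0.005, -0.08], "angular": [0, 0, 0], "gripper": 1},
  ],
)

```text
t: 3.1
tool_pos: [0.4723, -0.1415, 0.1237]
tool_rot: [-0.626, 3.076, -0.002]
contact_force: [0.0, -0.8, 0.1]
opening: 0.0852
grip_force: 0.0
```

step_arm(
  targets=[
    {"travel": [-0.002, 0.001, -0.06], "angular": [0, 0, 0], "gripper": 1},
    {"travel": [-0.002, 0.001, -0.09], "angular": [0, 0, 0], "gripper": 1},
    {"travel": [-0.002, 0.001, -0.12], "angular": [0, 0, 0], "gripper": 1},
    {"travel": [-0.002, 0.001, -0.12], "angular": [0, 0, 0], "gripper": 1},
    {"travel": [-0.002, 0.001, -0.12], "angular": [0, 0, 0], "gripper": 1},
  ],
)

```text
t: 3.6
tool_pos: [0.4711, -0.141, 0.0516]
tool_rot: [-0.627, 3.077, -0.002]
contact_force: [0.6, 0.5, 0.7]
opening: 0.0854
grip_force: 0.0
```

step_arm(
  squeeze=25,
  targets=[
    {"travel": [0, 0, 0], "angular": [0, 0, 0], "gripper": 0.5},
    {"travel": [0, 0, 0], "angular": [0, 0, 0], "gripper": 0.5},
    {"travel": [0, 0, 0], "angular": [0, 0, 0], "gripper": 0.5},
    {"travel": [0, 0, 0], "angular": [0, 0, 0], "gripper": 0.5},
    {"travel": [0, 0, 0], "angular": [0, 0, 0], "gripper": 0.5},
    {"travel": [0, 0, 0], "angular": [0, 0, 0], "gripper": 0.5},
  ],
)

```text
t: 4.2
tool_pos: [0.4711, -0.1409, 0.0517]
tool_rot: [-0.627, 3.077, -0.002]
contact_force: [-1.5, 0.7, 6.0]
opening: 0.0521
grip_force: 25.6
```

step_arm(
  targets=[
    {"travel": [0, 0, 0], "angular": [0, 0, -0.12], "gripper": 0.5},
    {"travel": [0, 0, 0], "angular": [0, 0, -0.24], "gripper": 0.5},
    {"travel": [0, 0, 0], "angular": [0, 0, -0.36], "gripper": 0.5},
    {"travel": [0, 0, 0], "angular": [0, 0, -0.48], "gripper": 0.5},
    {"travel": [0, 0, 0], "angular": [0, 0, -0.6], "gripper": 0.5},
    {"travel": [0, 0, 0], "angular": [0, 0, -0.72], "gripper": 0.5},
    {"travel": [0, 0, 0], "angular": [0, 0, -0.84], "gripper": 0.5},
    {"travel": [0, 0, 0], "angular": [0, 0, -0.94], "gripper": 0.5},
    {"travel": [0, 0, 0], "angular": [0, 0, -0.94], "gripper": 0.5},
    {"travel": [0, 0, 0], "angular": [0, 0, -0.94], "gripper": 0.5},
  ],
)

```text
t: 5.2
tool_pos: [0.471, -0.1391, 0.0517]
tool_rot: [0.526, 3.096, 0.005]
contact_force: [-1.5, 8.0, 8.4]
opening: 0.0519
grip_force: 25.9
```

Run:
```python
from h import *
o=ctrl.get_obs();r=R.from_rotvec(o["tool_rot"]).as_matrix();print(o["t"],o["q"].round(3),o["tool_pos"],np.degrees(np.arctan2(r[1,1],r[0,1])),o["wrist_torque"])
w=ctrl.get_image("wrist");cv2.imwrite("pics/w3.png",cv2.cvtColor(w["img"],cv2.COLOR_RGB2BGR))
```

```text
5.2 [-0.441 -0.083  2.065  0.004  1.159 -1.676] [ 0.47096532 -0.1390986   0.05165107] 70.7084246747472 [ 1.09991189  0.30797857 -0.08342206]
```

View pics/w3.png

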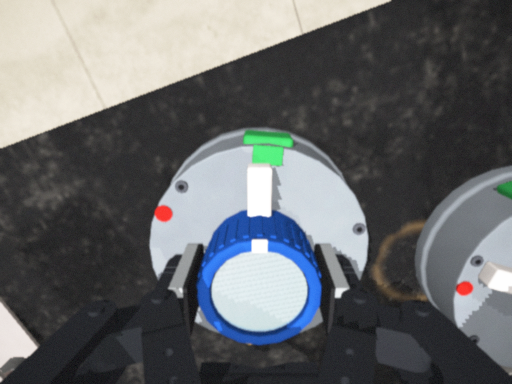

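The wrist view shows the lug tip at (260,168), just short of the green bar at (268,155), with the red dot at (164,213). A small clockwise trim remains.

```bash
cat > m.py <<'E'
from h import *
def go():
    w=ctrl.get_image("wrist"); hsv=cv2.cvtColor(w["img"],cv2.COLOR_RGB2HSV)
    g=cv2.inRange(hsv,(45,100,60),(85,255,255)); g[:,330:]=0; g[220:]=0
    for k,v in zip("ab",range(2)): pass
    rows=np.nonzero(g.any(1))[0]; print("green rows",[(r,*np.nonzero(g[r])[0][[0,-1]]) for r in rows[::3]])
    wh=cv2.inRange(hsv,(0,0,200),(180,40,255)); wh[:, :235]=0; wh[:,290:]=0; wh[:160]=0; wh[220:]=0
    n,l,st,c=cv2.connectedComponentsWithStats(wh); i=1+st[1:,4].argmax(); print("lug",st[i],c[i])
    rr=[r for r in range(st[i][1],st[i][1]+st[i][3],4)]; print([(r,*np.nonzero(l[r]==i)[0][[0,-1]]) for r in rr if (l[r]==i).any()])
    re=cv2.inRange(hsv,(0,120,60),(8,255,255)); re[:,:140]=0; re[:,190:]=0; re[:190]=0; re[235:]=0
    y,x=np.nonzero(re); red=ray(w,x.mean(),y.mean(),.0445); print("red",red)
    return w
E
python3 - <<'E'
from m import *
w=go()
E
```

```text
green rows [(np.int64(130), np.int64(247), np.int64(251)), (np.int64(133), np.int64(245), np.int64(287)), (np.int64(136), np.int64(244), np.int64(290)), (np.int64(139), np.int64(243), np.int64(292)), (np.int64(142), np.int64(243), np.int64(293)), (np.int64(145), np.int64(254), np.int64(292)), (np.int64(148), np.int64(253), np.int64(283)), (np.int64(151), np.int64(253), np.int64(282)), (np.int64(154), np.int64(253), np.int64(282)), (np.int64(157), np.int64(253), np.int64(282)), (np.int64(160), np.int64(252), np.int64(281)), (np.int64(163), np.int64(270), np.int64(281))]
lug [ 235  160   37   57 1903] [252.79190751 187.64372044]
[(160, np.int64(235), np.int64(251)), (164, np.int64(235), np.int64(269)), (168, np.int64(235), np.int64(271)), (172, np.int64(235), np.int64(271)), (176, np.int64(235), np.int64(271)), (180, np.int64(235), np.int64(271)), (184, np.int64(235), np.int64(271)), (188, np.int64(235), np.int64(271)), (192, np.int64(235), np.int64(271)), (196, np.int64(235), np.int64(270)), (200, np.int64(235), np.int64(270)), (204, np.int64(235), np.int64(270)), (208, np.int64(235), np.int64(270)), (212, np.int64(235), np.int64(270)), (216, np.int64(250), np.int64(269))]
red [ 0.43587976 -0.17606279  0.0445    ]
```

```bash
cat > m.py <<'E'
from h import *
def ang(p,c): return np.degrees(np.arctan2(p[1]-c[1],p[0]-c[0]))%360
def go(axis):
    w=ctrl.get_image("wrist"); hsv=cv2.cvtColor(w["img"],cv2.COLOR_RGB2HSV)
    g=cv2.inRange(hsv,(45,100,60),(85,255,255)); g[:,330:]=0
    for r in (150,155,158):
        x=np.nonzero(g[r])[0]; p=ray(w,x.mean(),r,.0445); print("bar",r,x[[0,-1]],ang(p,axis),np.hypot(*(p[:2]-axis)))
    gray=cv2.cvtColor(w["img"],cv2.COLOR_RGB2GRAY).astype(int)
    for r in (172,182,192,202):
        d=np.diff(cv2.GaussianBlur(gray[r].astype(np.float32)[None],(5,1),0)[0]); a=235+d[235:255].argmax(); b=262+d[262:285].argmin()
        p=ray(w,(a+b)/2+.5,r,.055); print("lug",r,a,b,ang(p,axis),np.hypot(*(p[:2]-axis)), (b-a))
    re=cv2.inRange(hsv,(0,120,60),(8,255,255)); re[:,:140]=0; re[:,230:]=0; re[:160]=0; re[250:]=0
    y,x=np.nonzero(re); red=ray(w,x.mean(),y.mean(),.0445); print("red",ang(red,axis)-68.75,np.hypot(*(red[:2]-axis)))
    m=cv2.inRange(hsv,(95,130,50),(130,255,255)); m[:,330:]=0;m[:190]=0;m[350:]=0
    h=cv2.fillConvexPoly(np.zeros_like(m),cv2.convexHull(np.vstack(cv2.findContours(m,0,1)[0])),255)
    n,l,st,c=cv2.connectedComponentsWithStats(h&~m); i=1+st[1:,4].argmax()
    e=cv2.fitEllipse(cv2.findContours((l==i).astype(np.uint8),0,1)[0][0]); print("axis win",ray(w,*e[0],.079),e,o()["tool_pos"])
def o(): return ctrl.get_obs()
E
python3 - <<'E'
from m import *
go(np.array([.471,-.1402]))
E
```

```text
bar 150 [253 282] 155.43780528192835 0.05234335333501483
bar 155 [253 282] 155.17151219852775 0.050044909417172344
bar 158 [253 282] 154.9982613024429 0.04865545576370488
lug 172 246 271 159.5472008940448 0.0447754405337398 25
lug 182 246 271 159.4133446054935 0.040267312535159576 25
lug 192 246 271 159.24185171577534 0.03566685130999106 25
lug 202 246 270 159.42429251719534 0.030965874988882914 24
red 156.75223378062157 0.050195248615603816
axis win [ 0.46850907 -0.13852849  0.079     ] ((258.8800964355469, 288.54901123046875), (87.8840560913086, 94.56885528564453), 87.10369110107422) [ 0.47095768 -0.13909428  0.05164263]
```

step_arm(
  targets=[
    {"travel": [0, 0, 0], "angular": [0, 0, -0.04], "gripper": 0.5},
    {"travel": [0, 0, 0], "angular": [0, 0, -0.085], "gripper": 0.5},
    {"travel": [0, 0, 0], "angular": [0, 0, -0.085], "gripper": 0.5},
    {"travel": [0, 0, 0], "angular": [0, 0, -0.085], "gripper": 0.5},
  ],
)

```text
t: 5.75
tool_pos: [0.471, -0.139, 0.0516]
tool_rot: [0.629, 3.077, 0.006]
contact_force: [-1.1, 8.5, 8.1]
opening: 0.0519
grip_force: 25.9
```

Run:
```python
from m import *
go(np.array([.471,-.1402]))
s=o();r=R.from_rotvec(s["tool_rot"]).as_matrix();print(np.degrees(np.arctan2(r[1,1],r[0,1])),s["wrist_torque"])
save(ctrl.get_image("wrist"),"w4")
```

```text
bar 150 [245 274] 155.4646760544841 0.052193762206513235
bar 155 [245 274] 155.39614745116543 0.04988414141169226
bar 158 [245 274] 155.35153617571657 0.04848741189466593
lug 172 246 271 155.59320860014074 0.04482760450637231 25
lug 182 246 271 155.44521234906128 0.040319804256323026 25
lug 192 246 271 155.25566774605764 0.0357198238813999 25
lug 202 246 270 155.41354368331406 0.031018839822320385 24
red 156.7383916302881 0.05014551386765561
axis win [ 0.46863253 -0.13823877  0.079     ] ((258.94927978515625, 288.5563049316406), (87.9277572631836, 94.50589752197266), 87.400146484375) [ 0.47102058 -0.1389368   0.05164434]
66.8832365525936 [ 1.23901831  0.30078374 -0.04510742]
```

View pics/w4.png

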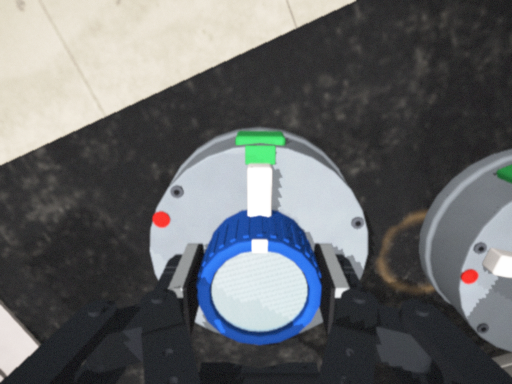

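The wrist view shows the white lug (column 259) lined up with the green bar (column 260). I open the fingers, rise and check.

step_arm(
  targets=[
    {"travel": [0, 0, 0], "angular": [0, 0, 0], "gripper": 1},
    {"travel": [0, 0, 0], "angular": [0, 0, 0], "gripper": 1},
    {"travel": [0, 0, 0], "angular": [0, 0, 0], "gripper": 1},
    {"travel": [0, 0, 0], "angular": [0, 0, 0], "gripper": 1},
    {"travel": [0, 0, 0], "angular": [0, 0, 0], "gripper": 1},
  ],
)

```text
t: 6.35
tool_pos: [0.47, -0.1406, 0.0498]
tool_rot: [-0.629, -3.078, 0.0]
contact_force: [0.0, 1.2, 0.3]
opening: 0.0857
grip_force: 0.0
```

step_arm(
  targets=[
    {"travel": [0, 0, 0.04], "angular": [0, 0, 0], "gripper": 1},
    {"travel": [0, 0, 0.1], "angular": [0, 0, 0], "gripper": 1},
    {"travel": [0, 0, 0.18], "angular": [0, 0, 0], "gripper": 1},
    {"travel": [0, 0, 0.2], "angular": [0, 0, 0], "gripper": 1},
    {"travel": [0, 0, 0.2], "angular": [0, 0, 0], "gripper": 1},
    {"travel": [0, 0, 0.2], "angular": [0, 0, 0], "gripper": 1},
  ],
)

```text
t: 6.95
tool_pos: [0.4694, -0.1403, 0.1686]
tool_rot: [-0.629, -3.076, -0.001]
contact_force: [0.2, 0.6, -0.5]
opening: 0.0854
grip_force: 0.0
```

Run:
```python
from h import *
w=ctrl.get_image("wrist");save(w,"w5")
m=measure(w,(185,100,325,245))
c=(m["window"]+m["hull@.07"])[:2]/2; print(m["lugdir"],m["lugn"],c)
for n in("lugc","red","green"):
  p=m[n] if n=="lugc" else m[n][0][:2]; d=p-c; print(n,np.degrees(np.arctan2(d[1],d[0])),np.hypot(*d))
```

```text
-24.359332706924558 407 [ 0.4707094  -0.13902918]
lugc 157.05270326222035 0.035733457023204365
red -132.8869526540311 0.050902336237387574
green 156.26948174017943 0.05307483603573124
```

View pics/w5.png

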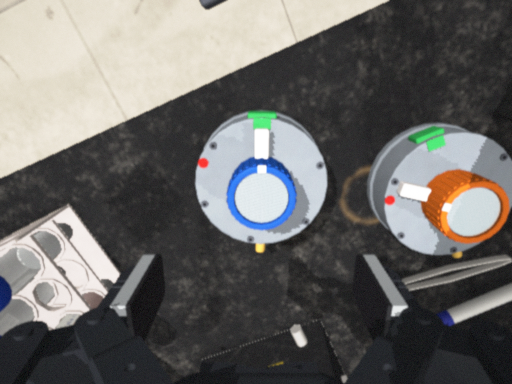

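The lug at (262,145) points at the green mark at (262,120), within about 1°. The orange lug still stands by its red dot, and the gripper is clear.

```bash
python3 -c "
from station import ctrl
print(ctrl.finish_job())"
```

```text
the job is handed in; nothing more can be done
None
```

I turned the blue ring clockwise until its white pointer lined up with the green locked mark (within about 1° in the wrist camera), released it and handed the job in at about 7 s; I never touched the orange ring.

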